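# Pack the handheld meter into its latched case

### The arm

A 7-joint arm with a two-finger parallel gripper is mounted at the origin on the work surface. World frame = base frame: x ahead of the robot, y to its left, z up, the work surface at z = 0. Lengths are in m, angles in rad, forces in N, time in s.
With the tool pointing down it reaches from about 0.425 to 0.95 m from the base axis. Payload 4.7 kg.
Tool frame: the origin (TCP) lies on the centre line of the jaws, within the pads' length; the fingertips stand robot.nose_length ahead of it and the grasp point (between the pads) lies 8 mm behind it (robot.nose_length is the distance from the TCP to the fingertips, in m); z points along the fingers, y is the line along which they close (so a half turn about z gives the same grasp; the last joint's range is limited). The gripper opens to 85 mm and grips with 20 to 120 N. Pads are 22 mm wide; open, the fingers measure 114 mm over their backs; the gripper's body (76 mm by 85 mm) begins 54 mm behind the grasp point. The pads swing forward as they close: fully open they stand 13 mm farther back than shut.
Start: joints at [-1.307, 0.469, -0.049, 1.532, 0.024, 1.141, -0.082], TCP at [0.195, 0.646, 0.221] pointing down, gripper open.
Joint ranges: [-2.59, 2.59], [-0.33, 1.99], [-1.39, 1.29], [0.1, 2.45], [-1.04, 4.18], [0.21, 1.99], [-2.66, 2.66]. Speed limits (rad/s): [2.57, 2.57, 3.14, 3.14, 3.14, 3.14, 3.14].

### API

Orientations are given as [roll, pitch, yaw] about the fixed x, y, z axes, in that order (R = Rz(yaw) Ry(pitch) Rx(roll)).
In Python, from plant import robot gives the robot as it stands. Calls block until the motion is done:
- robot.goto(position, orientation): joint-space move of the TCP to a pose.
- robot.move_straight(position, vel=0.15, attitude=None, contact_N=None): straight line of the TCP; attitude=None keeps the orientation; vel is the mean speed in m/s. With contact_N (N) it stops when the force on the tool has changed by that much, and returns True; else False.
- robot.move_joints(angles): joint-space move.
- robot.grip(opening, strength=None): opening from 0.0 (shut) to 1.0 (fully open); strength is the grip in N (None keeps the last); returns when the fingers have stopped.
- robot.sleep(seconds).
- robot.inverse_kinematics(position, orientation): joint angles nearest the present ones, or None.
- robot.sense(): the state.
- robot.grab_frame(name): name is "scene" or "top" or "wrist"; returns a dict with "image" (400x640x3 uint8, red, green, blue), "range_z" (400x640 float32, m along the optical axis (not along the pixel's ray), 0 where there is no reading), "fx", "fy", "cx", "cy" (pixels), "dist_coeffs" ([k1, k2, p1, p2, k3] as OpenCV has them; the pictures are not rectified), "R" (3x3) and "t" (3): a world point X has camera coordinates R X + t. Camera axes: x right, y down, z forward; pixel columns grow to the right and rows downward; lengths in m; the calibration is good to about 2 mm. A picture is of the moment at which its call begins.
A pose or a line that the arm cannot do raises robot.IKError and nothing moves.
- robot.close_job(): hands the job in; it is judged then, once.
The state is a dict: "t": time; "joint_pos": joint angles; "joint_velocities": joint speeds; "effort": joint torques, N m; "tcp_pos": TCP position; "tcp_rot": TCP orientation; "wrist_force": force on the tool from outside, world axes, zero at the start; "torque": the same for the moment, N m; "opening": opening from 0.0 (shut) to 1.0 (fully open); "gripper_force": force on a finger pad.
Only numpy, scipy, OpenCV 4.12 (cv2) and the standard library are available. Lean on these libraries where they do the work, as an engineer would, in place of code of your own. Each camera call takes 0.05 s, during which the arm holds its last target. There are 200 camera calls.

### The job

Put the yellow handheld meter away in its grey instrument case: first swing the red latch lever well clear of the lid's tongue (about a right angle) while the lid is still shut, then open the blue lid until it stands upright. Then draw the meter out of its pigeonhole, lay it flat, display up, in the middle of the white tile and let go of it, take it again by its middle and lay it, display up, in the foam pocket without dropping it. Last, shut the lid fully, leave the latch off, and leave everything else where it stands.

Things in the scene. Friction and masses are not known exactly. Their poses are not given: they have to be found in the camera images.
- case: Grey open case, fixed, 154 (x) x 180 (y) x 50 mm high, walls 6 mm, left or right of the robot; origin under its centre, z up, lid hinge at +x, latch at -x (robot side). Inside, four foam blocks, 17 mm above the floor, leave a pocket 142 (x) x 50 mm (y) and across its middle a finger gap 50 mm wide (x), 168 mm long (y), the only room for fingers beside the meter.
- pocket (a point): Centre of the floor of the case's pocket, 8 mm above the bench; the meter's origin belongs here, its length along the case's x (either way round). Axes as the case.
- lid (a joint): Blue lid, 154 x 180 x 10 mm, rad: 0 shut, 1.57 upright, stop at 1.8. Turns about the case's y axis through lid_hinge; the near edge rises and goes over to the case's +x. Stiff hinge: stays wherever it is left, so move it all the way (4 N). A tongue (30 mm wide, 20 mm long) on its near edge lies under the latch lever, which blocks it until swung clear.
- lid_hinge (a point): Middle of the lid's hinge line: at the case's +x wall, 50 mm above the bench, 77 mm from the case's centre. Does not move with the lid.
- lid_bar (a point): Middle of the lid's round steel handle bar, 10 mm thick, 90 mm long along the case's y, with a post at each end; axis 38 mm off the lid's upper face. It lies 142 mm from the hinge along the lid and 48 mm out from the hinge plane: 98 mm above the bench when shut. The bar can turn between gripping fingers. Moves with the lid.
- latch (a joint): Red latch lever on the case's near side, rad: 0 on (along the case's +y, over the lid's tongue), grows as its free end swings away from the case (counterclockwise from above); 1.57 points along the case's -x; stop at 1.9. Starts at 0 to 0.2. Vertical pin; stays where it is left (about 1 N at the grip).
- latch_grip (a point): Point on the axis of the upright red grip on the lever's free end: 12 mm diameter, from 65 to 99 mm above the bench (the 14 mm wide lever's top is at 65 mm); this point is 91 mm above the bench, 55 mm from the pin. Moves with the lever.
- latch_pin (a point): Point on the vertical axis of the latch's pin, 91 mm above the bench.
- meter: Yellow handheld meter, 130 (x) x 42 (y) x 26 mm (z), 130 to 250 g, dark display and grey keys on top; origin at the centre of its underside, x along its length, z up. It starts flat in one of the rack's pigeonholes, floor 6 mm above the bench, with some 50 mm of its -x end sticking out towards the robot; slides straight out along its -x.
- rack: Low navy wooden rack, fixed, 90 (x) x 250 (y) x 52 mm high, on the other side from the case; three pigeonholes 80 mm apart, open at -x (towards the robot), each 38 mm high and 73 mm wide, roofed, closed at the back. Origin under its centre on the bench.
- tile: White glazed tile fixed flat on the bench, 160 (x) x 90 (y) x 8 mm; origin at the centre of its underside, its top 8 mm above the bench. Between case and rack.
- wood_box: Brown wooden slip box, 120 x 30 x 24 mm, in another pigeonhole, sticking out some 45 mm; origin under its centre. Leave alone.
- blue_box: Light blue and white slip box, 125 x 30 x 28 mm, in another pigeonhole, sticking out some 50 mm; origin under its centre. Leave alone.
- flask: Glass conical flask, 80 mm wide, 110 mm high, standing behind the tile; origin under its centre. Leave alone.
- beaker: Glass beaker, 72 mm wide, 85 mm high, to the left; origin under its centre. Leave alone.
- wash_bottle: White wash bottle, 68 mm wide, 215 mm high with its spout, to the right; origin under its centre. Leave alone.
Not all that is in view belongs to the job. Several things have the shape of the meter; the one meant has the colours described above. There is more than one size of the tile; the one meant has the size given above.

How it is judged:
By the outcome, as a careful person would: the job done as asked, in the order asked, and still so for the second after the job is handed in, with the robot touching nothing.
It also fails if it takes over 72 s, if anything falls off the work surface, if the arm or the gripper's body presses on something with over 40 N, if the wrist force passes 120 N, or if a joint passes its speed limit or range.

## Working session

There is one attempt and no reset: what is moved stays moved. The work goes in short steps, each a Python script; the robot and the scene stay as the last script left them, time stands still between calls to the robot, and variables do not carry over. Pictures are saved under pics/ and viewed, at most 10 in all, crops included, and the job is handed in when it is done.

```bash
mkdir -p pics; ls; cat > h.py <<'E'
import numpy as np, cv2
from plant import robot
def grab(n,f):
    d=robot.grab_frame(n); np.savez('pics/'+f+'.npz',**d)
    cv2.imwrite('pics/'+f+'.png',d['image'][:,:,::-1]); return d
def load(f): return dict(np.load('pics/'+f+'.npz'))
def ray(d,u,v):
    K=np.array([[d['fx'],0,d['cx']],[0,d['fy'],d['cy']],[0,0,1]],float)
    p=cv2.undistortPoints(np.array([[[u,v]]],float),K,np.array(d['dist_coeffs'],float))[0,0]
    return np.array([p[0],p[1],1.])
def onz(d,u,v,z):   # pixel -> world at height z
    R=np.array(d['R']);t=np.array(d['t']);c=-R.T@t;r=R.T@ray(d,u,v)
    return c+r*(z-c[2])/r[2]
def dep(d,u,v):     # pixel -> world by range
    R=np.array(d['R']);t=np.array(d['t'])
    w=d['range_z'][int(v)-1:int(v)+2,int(u)-1:int(u)+2]; w=w[w>0]
    return R.T@(ray(d,u,v)*np.median(w)-t) if len(w) else None
E
python3 - <<'E'
from h import *
s=robot.sense();print(s,robot.nose_length)
a=grab('scene','s0');b=grab('top','t0')
for d in(a,b):print(-d['R'].T@d['t'],d['fx'])
cv2.imwrite('pics/both.png',np.vstack([a['image'],b['image']])[:,:,::-1])
E
```

```text
pics
{'t': 0.0, 'joint_pos': array([-1.30687801,  0.46948809, -0.04861851,  1.53369791,  0.02402162,
        1.14100807, -0.08232281]), 'joint_velocities': array([-0.00032518,  0.00139697, -0.00125604,  0.00128993,  0.00140135,
       -0.00055928, -0.00085856]), 'effort': array([ 2.21430810e-04, -5.10309935e+01, -4.65708843e-02, -2.37720448e+01,
        1.06381989e-02,  7.49688334e-03,  3.03498879e-06]), 'tcp_pos': array([0.19461868, 0.64569455, 0.22022837]), 'tcp_rot': array([-3.13957213e+00, -7.06518616e-06,  2.84877153e+00]), 'wrist_force': array([ 0.39367033, -0.06475851, -0.86353437]), 'torque': array([ 0.02601354,  0.01243499, -0.02862979]), 'gripper_force': 0.0, 'opening': 1.0005443688602726} 0.011
[1.67853688 0.53595977 0.93756039] 447.57555399968817
[0.44741573 0.01708564 1.2297223 ] 439.0269187955664
```

View pics/t0.png

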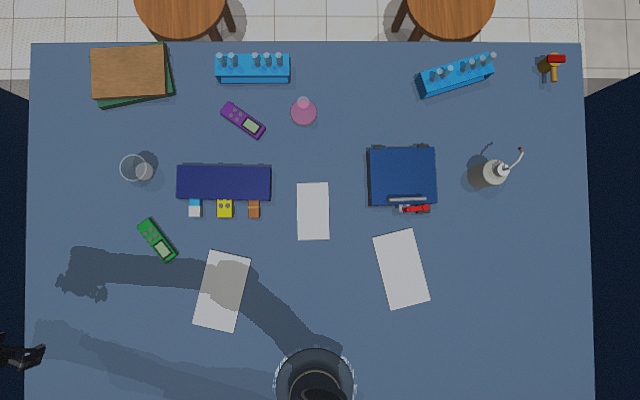

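View pics/s0.png

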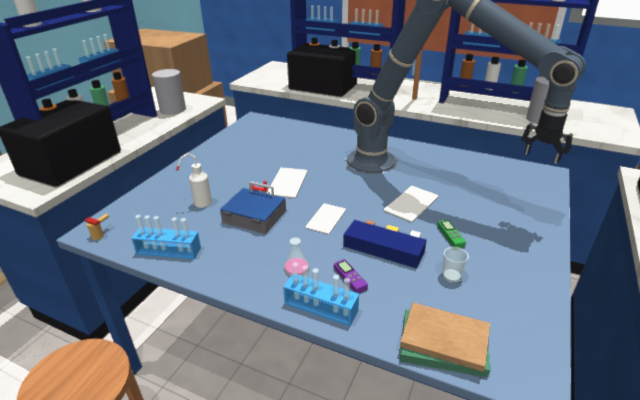

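The top view shows the navy rack at (223,182), with blue/white, yellow and brown ends sticking out at (194,208), (225,208) and (254,208). The blue case is at (402,176), with its red latch at (414,208).
Meter candidates are yellow (225,208), green (157,240) and purple (243,120). I take the yellow one, since it is in a pigeonhole and has the colour described.
Tile candidates are (313,211), (222,291) and (401,269). I take (313,211), as it lies between case and rack and is the smaller one. I'll confirm both in a crop.

```bash
python3 - <<'E'
from h import *
d=load('t0')
c=d['image'][130:250,165:445,::-1]
e=cv2.resize(c,(784,336),interpolation=cv2.INTER_CUBIC)
cv2.imwrite('pics/c0.png',e)
# tile sizes
for n,P in dict(mid=[(297,183),(327,182),(329,239),(298,240)],left=[(209,250),(251,258),(234,332),(193,323)],right=[(372,238),(414,229),(430,299),(390,310)]).items():
    q=np.array([onz(d,*p,.008) for p in P]);print(n,q.mean(0).round(4),[round(float(np.linalg.norm(q[i]-q[i-1])),3) for i in range(4)])
for p in [(225,208),(223,182),(402,170),(425,209),(409,199)]:print(p,dep(d,*p))
E
```

```text
mid [ 0.4853 -0.0005  0.008 ] [0.159, 0.084, 0.159, 0.086]
left [0.2684 0.2518 0.008 ] [0.204, 0.118, 0.207, 0.115]
right [ 0.3213 -0.2463  0.008 ] [0.205, 0.121, 0.2, 0.116]
(225, 208) [0.4947221  0.23815795 0.03248208]
(223, 182) [0.56365127 0.23977673 0.05275418]
(402, 170) [ 0.59185151 -0.24166178  0.05908341]
(425, 209) [ 0.48574409 -0.30015463  0.06573684]
(409, 199) [ 0.51091886 -0.24907127  0.10143436]
```

View pics/c0.png

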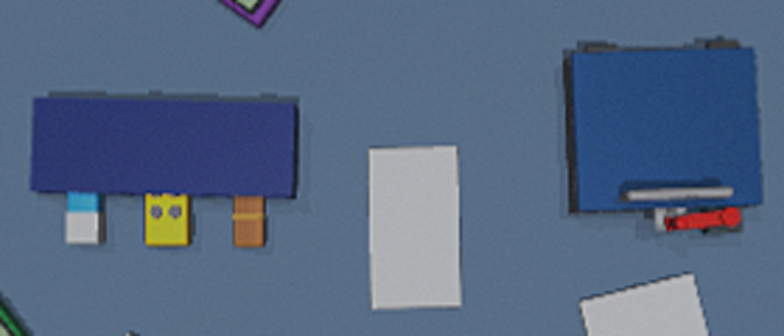

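The crop confirms the yellow meter in the middle pigeonhole at crop (167,220), with two grey keys facing up. The middle tile measures about 159 x 85 mm, so it is the 160 x 90 one; the others are about 205 x 117. The latch lies from a red disc at (733,216) to (670,222), over the tongue. Next is a wrist look at the case.

```bash
python3 - <<'E'
from h import *
robot.goto([.44,-.25,.30],[np.pi,0,0])
d=grab('wrist','w1')
print(robot.sense()['t'],robot.sense()['tcp_pos'],robot.sense()['joint_pos'].round(2),-d['R'].T@d['t'],(d['R']).round(2))
E
```

```text
3.4083 [ 0.44045392 -0.24942098  0.29992267] [-0.36  0.15  0.91  1.86 -0.13  1.19 -0.98] [ 0.50937666 -0.25001168  0.45276467] [[ 0.   -1.   -0.  ]
 [-0.96 -0.    0.27]
 [-0.27 -0.   -0.96]]
```

View pics/w1.png

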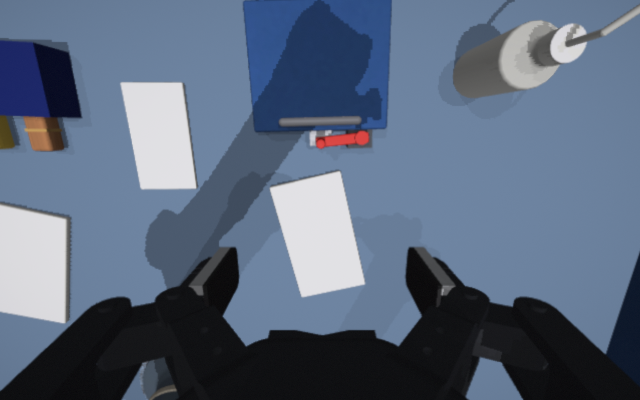

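The wrist view shows the case with the lid bar at (280–362,121) and the red latch from (320,143) to (363,138). I'll use depth to tell grip from pin, and fit the case's pose.

```bash
cat >> h.py <<'E'
def cloud(d,mask):
    v,u=np.where(mask&(d['range_z']>0))
    K=np.array([[d['fx'],0,d['cx']],[0,d['fy'],d['cy']],[0,0,1]],float)
    p=cv2.undistortPoints(np.stack([u,v],1).astype(float)[:,None],K,np.array(d['dist_coeffs'],float))[:,0]
    X=np.c_[p,np.ones(len(p))]*d['range_z'][v,u][:,None]
    return (X-d['t'])@d['R']
def hsv(d): return cv2.cvtColor(np.ascontiguousarray(d['image']),cv2.COLOR_RGB2HSV).astype(int)
def rect(P):  # xy points -> centre, size, angle in (-45,45]
    c,s,a=cv2.minAreaRect(P[:,:2].astype(np.float32)*1000)
    if a>45:a-=90;s=s[::-1]
    return np.array(c)/1000,np.array(s)/1000,a
E
python3 - <<'E'
from h import *
for f in('w1','t0'):
    d=load(f);H=hsv(d);h,s,v=H[...,0],H[...,1],H[...,2]
    red=((h<8)|(h>172))&(s>150)&(v>70)
    P=cloud(d,red);P=P[(abs(P[:,0]-.5)<.06)&(abs(P[:,1]+.26)<.1)]
    print(f,len(P))
    for a,b in((.05,.07),(.07,.09),(.09,.11)):
        Q=P[(P[:,2]>a)&(P[:,2]<b)]
        if len(Q):print(a,len(Q),Q.mean(0).round(4),Q.min(0).round(3),Q.max(0).round(3))
    A=cloud(d,np.ones_like(red));A=A[(abs(A[:,0]-.58)<.15)&(abs(A[:,1]+.25)<.13)]
    L=A[(A[:,2]>.054)&(A[:,2]<.064)&(A[:,0]>.506)];B=A[(A[:,2]>.093)&(A[:,2]<.106)&(A[:,0]>.49)]
    print('lid',rect(L),L[:,2].mean());print('bar',rect(B),np.median(B,0))
E
```

```text
w1 541
0.05 457 [ 0.4885 -0.2831  0.066 ] [ 0.478 -0.312  0.062] [ 0.498 -0.242  0.07 ]
0.07 11 [ 0.4898 -0.2627  0.0813] [ 0.487 -0.307  0.07 ] [ 0.499 -0.242  0.089]
0.09 65 [ 0.485  -0.248   0.0987] [ 0.48  -0.253  0.092] [ 0.491 -0.244  0.1  ]
lid (array([ 0.5783653 , -0.24542731]), array([0.14473929, 0.18313536]), 0.016748346388339996) 0.06025962006355166
bar (array([ 0.51151074, -0.24691327]), array([0.00991673, 0.09754597]), 1.5135743618011475) [ 0.51197    -0.24648408  0.10226258]
t0 135
0.05 103 [ 0.4896 -0.2822  0.0645] [ 0.481 -0.308  0.057] [ 0.499 -0.241  0.07 ]
0.07 7 [ 0.4872 -0.2695  0.0763] [ 0.48  -0.307  0.071] [ 0.499 -0.242  0.086]
0.09 17 [ 0.4862 -0.2467  0.0969] [ 0.483 -0.253  0.091] [ 0.491 -0.241  0.101]
lid (array([ 0.58380652, -0.24432214]), array([0.15645219, 0.18172021]), 0.9880391359329224) 0.05895780158243007
bar (array([ 0.50409329, -0.24599075]), array([0.02782547, 0.09796082]), 1.779487133026123) [ 0.51328277 -0.24456551  0.10113449]
```

```bash
python3 - <<'E'
from h import *
pi=np.pi
g=np.array([.4857,-.2475]);pin=np.array([.4905,-.3023])
r=g-pin;print(np.linalg.norm(r))
robot.grip(.5,30)
robot.goto([*g,.16],[pi,0,0])
print(robot.move_straight([*g,.083],.12,contact_N=8),robot.sense()['tcp_pos'])
robot.grip(0,30);s=robot.sense();print(s['t'],s['opening'],s['gripper_force'],s['wrist_force'])
a0=np.arctan2(r[1],r[0]);n=7;end=pi/2+.023+1.62
for k in range(1,n+1):
    a=a0+(end-a0)*k/n
    robot.move_straight([*(pin+.055*np.array([np.cos(a),np.sin(a)])),.083],.12,attitude=[pi,0,a-a0])
s=robot.sense();print(s['t'],s['tcp_pos'],s['opening'],s['wrist_force'],s['joint_pos'].round(2))
robot.grip(.5)
robot.move_straight([*s['tcp_pos'][:2],.20],.2)
d=grab('wrist','w2');print(robot.sense()['t'])
H=hsv(d);red=((H[...,0]<8)|(H[...,0]>172))&(H[...,1]>150)&(H[...,2]>70)
P=cloud(d,red)
print(P[P[:,2]>.09].mean(0) if (P[:,2]>.09).any() else 0,P[P[:,2]<.07].min(0),P[P[:,2]<.07].max(0))
E
```

```text
0.05500981730564101
False [ 0.48626195 -0.24801509  0.08387235]
5.7417 0.10694022938240655 29.38132882118225 [-1.17157043  1.25248646  4.8176312 ]
8.3667 [ 0.43551473 -0.30744133  0.08341059] 0.11169363913377746 [-2.6836618   0.49403581  6.73219308] [ 0.25  0.42  0.36  2.02 -0.21  0.74  0.72]
9.5667
[ 0.43564264 -0.3080343   0.0981745 ] [ 0.42959061 -0.31627593  0.04584577] [ 0.50094231 -0.29323319  0.06952527]
```

View pics/w2.png

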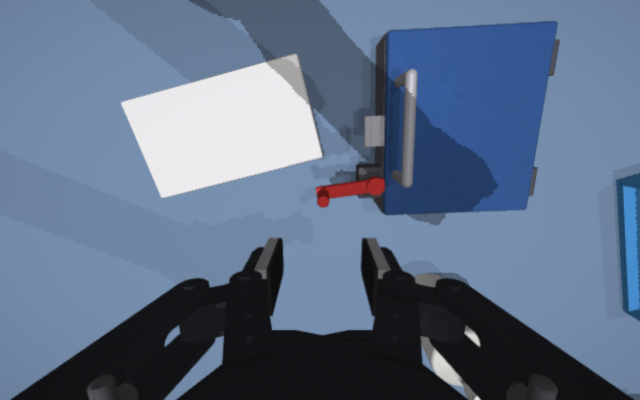

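The latch is swung to about 1.6 rad: grip at (322,198), pin at (376,186), tongue at (374,131) free. The lid is still shut. Next is the lid.

```bash
cat >> h.py <<'E'
pi=np.pi
def lidpt(th,bar,psi):  # bar xyz when lid at th; bar = shut bar
    e=np.array([np.cos(psi),np.sin(psi),0]);z=np.array([0,0,1.])
    hz=np.array([bar[0],bar[1],.05])+.142*e
    c,s=np.cos(th),np.sin(th)
    return hz+e*(-.142*c+.048*s)+z*(.142*s+.048*c)
E
python3 - <<'E'
from h import *
d=load('w2');A=cloud(d,np.ones((400,640),bool))
B=A[(A[:,2]>.094)&(A[:,2]<.108)&(A[:,0]>.49)&(A[:,0]<.56)&(abs(A[:,1]+.25)<.08)]
L=A[(A[:,2]>.054)&(A[:,2]<.065)&(A[:,0]>.498)&(A[:,0]<.7)&(abs(A[:,1]+.25)<.12)]
print('bar',rect(B),np.median(B,0),'lid',rect(L),L[:,2].mean())
M=B[abs(B[:,1]+.247)<.035];sl=np.polyfit(M[:,1],M[:,0],1);print('slope',sl, 'x@c',np.polyval(sl,-.246))
bar=np.array([np.polyval(sl,-.246),-.246,.098]);psi=-sl[0];print(bar,psi)
psi=.023
yaw=pi/2+psi;up=np.array([0,0,.008])
for th in np.linspace(0,1.6,5):
    print(robot.inverse_kinematics(lidpt(th,bar,psi)-up,[pi,0,yaw]))
E
```

```text
bar (array([ 0.51071649, -0.24669563]), array([0.0107519 , 0.09784405]), 1.4807054996490479) [ 0.50966454 -0.24358392  0.10227285] lid (array([ 0.57877881, -0.24536435]), array([0.16364029, 0.1812981 ]), 1.420180082321167) 0.060178935440306516
slope [-0.01284928  0.50682864] x@c 0.5099895612538161
[ 0.50998956 -0.246       0.098     ] 0.012849281073838004
[ 0.12612617  0.45509995  0.3235138   1.93657218 -0.19988463  0.78065977
  0.58460098]
[ 0.10141201  0.42689533  0.33486695  1.8338291  -0.17330963  0.90933058
  0.53828486]
[ 0.08493719  0.45473408  0.33492634  1.69599837 -0.17029952  1.01954233
  0.50080243]
[ 0.07754757  0.52699263  0.32924552  1.54446563 -0.18342978  1.10066736
  0.47155039]
[ 0.07668944  0.625419    0.32191963  1.40037955 -0.20448356  1.14853308
  0.44855305]
```

```bash
python3 - <<'E'
from h import *
bar=np.array([.511,-.246,.098]);psi=.023;yaw=pi/2+psi;up=np.array([0,0,.008])
robot.grip(.45)
robot.goto(bar+[0,0,.06],[pi,0,yaw])
print(robot.move_straight(bar-up,.15,contact_N=10))
robot.grip(0,60);s=robot.sense();print(s['t'],s['opening'],s['tcp_pos'],s['wrist_force'])
F=[]
for th in np.linspace(0,1.6,11)[1:]:
    robot.move_straight(lidpt(th,bar,psi)-up,.15,attitude=[pi,0,yaw]);F.append(robot.sense()['wrist_force'].round(1))
s=robot.sense();print(s['t'],s['opening'],s['tcp_pos']);print(F)
robot.grip(.3)
p=s['tcp_pos'];robot.move_straight([p[0]+.0,p[1],.30],.2)
robot.goto([.50,.0,.30],[pi,0,0.])
d=grab('wrist','w3');grab('top','t3');print(robot.sense()['t'],robot.sense()['joint_pos'])
cv2.imwrite('pics/b3.png',np.hstack([cv2.resize(d['image'],(400,250)),cv2.resize(load('t3')['image'],(400,250))])[:,:,::-1])
E
```

```text
False
11.35 0.003150357722986844 [ 0.51228174 -0.24661033  0.09268777] [-2.70664846  1.59228879 11.78208508]
14.4333 -2.612115444213143e-05 [ 0.70415114 -0.2414132   0.18200644]
[array([ 0.1, -0.3, -0. ]), array([-0.3,  0.2, -1.1]), array([-0.7,  0.1, -1.1]), array([-0.9, -0.2, -0.9]), array([-0.5,  0.1, -0.4]), array([-0.6, -1.1,  0.5]), array([-0.4, -0.3, -0.3]), array([-0.2,  0.5, -0.8]), array([-0.6, -0.7, -0.7]), array([-0.6,  0.9,  0.1])]
17.375 [-0.62447426  0.11383339  0.60144161  1.85812704 -0.06878334  1.19027943
 -1.57169439]
```

View pics/b3.png

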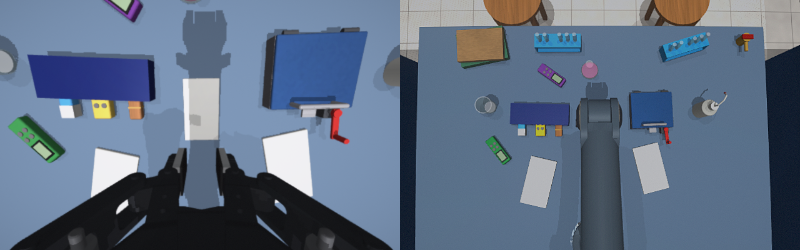

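The lid is still shut, so the fingers missed the bar or slipped off it. I'll remeasure, retry, and look before closing.

```bash
python3 - <<'E'
from h import *
d=load('w3');A=cloud(d,np.ones((400,640),bool))
B=A[(A[:,2]>.085)&(A[:,2]<.14)&(A[:,0]>.48)&(A[:,0]<.56)&(abs(A[:,1]+.25)<.08)]
L=A[(A[:,2]>.050)&(A[:,2]<.075)&(A[:,0]>.498)&(A[:,0]<.7)&(abs(A[:,1]+.25)<.12)]
print('bar',rect(B),np.median(B,0),'lid',rect(L),np.polyfit(L[:,0],L[:,2],1))
bar=np.array([.511,-.246,.098]);psi=.023;yaw=pi/2+psi
robot.grip(.45)
robot.goto(bar+[0,0,.06],[pi,0,yaw])
d=robot.grab_frame('wrist');A=cloud(d,np.ones((400,640),bool))
B=A[(A[:,2]>.094)&(A[:,2]<.112)&(A[:,0]>.48)&(A[:,0]<.56)&(abs(A[:,1]+.25)<.08)]
print('bar',rect(B),np.median(B,0))
robot.move_straight(bar-[0,0,.008],.15,contact_N=10)
s=robot.sense();print(s['t'],s['tcp_pos'],s['tcp_rot'],s['wrist_force'],s['opening'])
grab('wrist','w4')
E
```

```text
bar (array([ 0.51152884, -0.24647623]), array([0.01011709, 0.10011807]), 1.6295826435089111) [ 0.51246523 -0.24258306  0.10201756] lid (array([ 0.57956403, -0.2449455 ]), array([0.16618039, 0.18049451]), 1.8492978811264038) [-0.00499228  0.0628895 ]
bar (array([ 0.51061951, -0.24656064]), array([0.00973406, 0.09912697]), 1.6288397312164307) [ 0.51076535 -0.24213788  0.10229066]
20.2 [ 0.51146484 -0.24624009  0.09047255] [3.14090494e+00 4.85469775e-04 1.59384166e+00] [ 6.76803423e-01 -8.16121969e-01 -6.74329052e-06] 0.4497361982769297
```

View pics/w4.png

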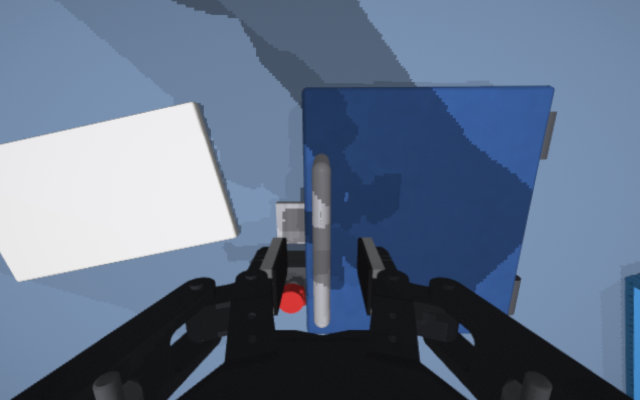

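The bar sits centred between the open fingers at (321,240), so the pose is right. I'll close in steps and watch the forces.

```bash
python3 - <<'E'
from h import *
for o in(.25,.15,.1,.06,.0):
    robot.grip(o,20);s=robot.sense();print(o,s['t'],round(s['opening'],3),s['tcp_pos'].round(4),s['wrist_force'].round(1),round(s['gripper_force'],1))
    if s['gripper_force']>15:break
d=grab('wrist','w5');c=d['image'][140:340,180:460];cv2.imwrite('pics/c5.png',cv2.resize(c,(784,560))[:,:,::-1])
E
```

```text
0.25 20.5583 0.251 [ 0.5113 -0.2461  0.0906] [ 0.4 -0.9 -0.1] 0.0
0.15 20.8083 0.15 [ 0.511  -0.246   0.0901] [ 0.2 -0.3  0.4] 0.0
0.1 21.025 0.1 [ 0.5112 -0.246   0.09  ] [ 0.2 -0.5 -0.1] 3.9
0.06 21.2417 0.083 [ 0.5111 -0.246   0.0901] [0.3 1.1 0.7] 18.0
```

View pics/c5.png

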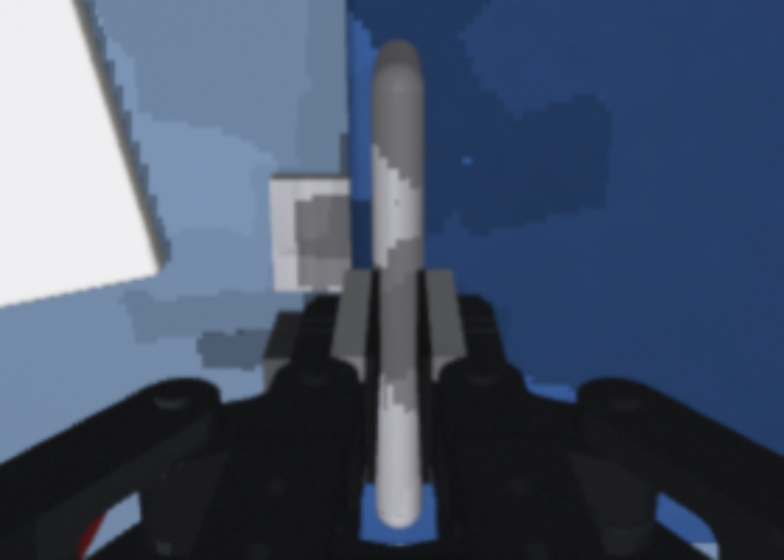

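The bar is held between the pads (crop (398,320)) after the slow close. Now open the lid.

```bash
python3 - <<'E'
from h import *
bar=np.array([.511,-.246,.098]);psi=.023;yaw=pi/2+psi;up=np.array([0,0,.008])
robot.grip(.0,25);s=robot.sense();print(s['t'],s['opening'],s['wrist_force'].round(1),s['gripper_force'])
if s['opening']<.05: raise SystemExit('slip')
for th in np.linspace(0,1.6,11)[1:]:
    robot.move_straight(lidpt(th,bar,psi)-up,.13,attitude=[pi,0,yaw]);s=robot.sense();print(s['wrist_force'].round(1),round(s['opening'],3))
    if s['opening']<.04: raise SystemExit('slip')
print(s['t'],s['tcp_pos'])
E
```

```text
21.5083 0.07572462041842101 [0.4 0.6 0.8] 22.468146085739136
[-0.4 -0.  -0.4] 0.001slip
```

It slipped off upward, so the bar was near the tip ends of the pads. I'll go 8 mm deeper and close gently.

```bash
cat > openlid.py <<'E'
from h import *
import sys
dz=float(sys.argv[1])
bar=np.array([.511,-.246,.098]);psi=.023;yaw=pi/2+psi;up=np.array([0,0,dz])
s=robot.sense();p=s['tcp_pos']
if p[2]<.125: robot.move_straight([p[0],p[1],.125],.2)
robot.grip(.3)
robot.move_straight([bar[0],bar[1],.13],.2,attitude=[pi,0,yaw])
print(robot.move_straight(bar-up,.15,contact_N=10))
for o,f in((.13,20),(.0,20),(0,35),(0,50)):
    robot.grip(o,f);s=robot.sense();print(s['t'],round(s['opening'],3),s['tcp_pos'].round(4),s['wrist_force'].round(1),round(s['gripper_force'],1))
if s['opening']<.05: raise SystemExit('slip')
for th in np.linspace(0,1.6,13)[1:]:
    robot.move_straight(lidpt(th,bar,psi)-up,.1,attitude=[pi,0,yaw]);s=robot.sense();print(s['wrist_force'].round(1),round(s['opening'],3))
    if s['opening']<.04: raise SystemExit('slip')
print(s['t'],s['tcp_pos'])
E
python3 openlid.py .016
```

```text
False
23.4667 0.131 [ 0.5119 -0.2464  0.083 ] [ 0.9  0.8 -0.9] 0.3
23.6833 0.106 [ 0.5122 -0.2464  0.0827] [ 3.  -1.1  0.3] 20.6
23.9 0.097 [ 0.512  -0.2464  0.0824] [ 3.8 -0.7 -0.1] 36.0
24.1167 0.088 [ 0.512  -0.2464  0.0823] [ 4.8 -0.5 -1.1] 50.8
[ 6.1 -1.8 -1.7] 0.092
[ 4.7 -3.1 -3. ] 0.09
[ 5.1 -2.4 -4.6] 0.086
[ 3.6 -2.8 -5.4] 0.097
[ 0.1 -1.8 -4. ] 0.09
[-2.6 -0.5  4.1] 0.092
[-2.1  0.2  7.9] 0.086
[-2.8  0.5  8.1] 0.087
[0.3 0.2 6.5] 0.085
[ 1.3 -1.4  4.9] 0.088
[ 0.9 -1.1  4.5] 0.085
[ 2.9 -2.2  1.2] 0.086
28.3167 [ 0.70597432 -0.24143992  0.17433837]
```

The lid follows to about 1.6 rad. Release it, and measure the meter from the wrist on the way.

```bash
python3 - <<'E'
from h import *
robot.grip(.3)
p=robot.sense()['tcp_pos'];robot.move_straight([p[0],p[1],.26],.25)
robot.goto([.46,.235,.20],[pi,0,0.]);robot.grip(.72)
d=grab('wrist','w6');grab('top','t6');s=robot.sense();print(s['t'],s['tcp_pos'],s['joint_pos'].round(2))
for f in('w3','w6','t6'):
    d=load(f);H=hsv(d);m=(H[...,0]>20)&(H[...,0]<34)&(H[...,1]>130)&(H[...,2]>90)
    P=cloud(d,m);P=P[(abs(P[:,0]-.5)<.08)&(abs(P[:,1]-.238)<.04)];T=P[P[:,2]>.027]
    A=cloud(d,np.ones((400,640),bool));A=A[(A[:,2]>.046)&(A[:,2]<.058)&(A[:,0]>.47)&(A[:,0]<.64)&(abs(A[:,1]-.238)<.15)]
    print(f,len(T),rect(T) if len(T)>3 else'',T.min(0).round(4),T.max(0).round(4),'rack',rect(A))
d=load('t6');A=cloud(d,np.ones((400,640),bool))
L=A[(A[:,2]>.08)&(A[:,2]<.24)&(A[:,0]>.6)&(A[:,0]<.73)&(abs(A[:,1]+.245)<.09)]
q=A[(abs(A[:,0]-.577)<.05)&(abs(A[:,1]+.245)<.05)]
print('lid',L.min(0),L.max(0),'case interior z',np.percentile(q[:,2],[5,50,95]))
E
```

```text
31.7083 [0.4600536  0.23496609 0.20000972] [-1.17  0.28  0.75  1.96 -0.23  0.99 -1.88]
w3 652 (array([0.49355798, 0.23869733]), array([0.0429934 , 0.04059349]), -0.49361419677734375) [0.4719 0.2183 0.027 ] [0.5151 0.2589 0.0349] rack (array([0.56381653, 0.24020485]), array([0.09030929, 0.25191791]), -1.7166366577148438)
w6 541 (array([0.49335538, 0.24054147]), array([0.04668291, 0.04043612]), 0.1557856649160385) [0.47   0.2203 0.0277] [0.5167 0.2608 0.0344] rack (array([0.56412042, 0.23960559]), array([0.09074379, 0.25126497]), -1.8160171508789062)
t6 153 (array([0.49831653, 0.22943286]), array([0.03820486, 0.06621696]), -8.864761352539062) [0.4743 0.1997 0.0271] [0.5167 0.2604 0.2894] rack (array([0.56491528, 0.24124985]), array([0.0906332 , 0.25163071]), -1.740631103515625)
lid [ 0.65342265 -0.33047616  0.0802509 ] [ 0.71194219 -0.15518138  0.22766905] case interior z [0.00319902 0.00817332 0.02576456]
```

View pics/w6.png

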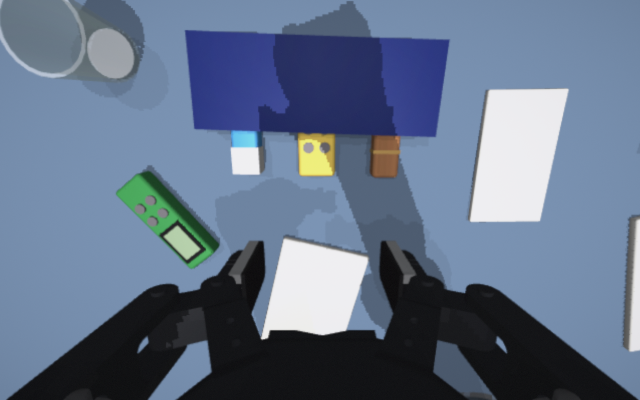

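Yellow meter end at (316,154), aligned with the pigeonhole. Meter end x≈0.4705 and centre y≈0.240; the rack front is at x≈0.519. Now grasp it and draw it out.

```bash
python3 - <<'E'
from h import *
d=load('t0');H=hsv(d);P=cloud(d,(H[...,1]<40)&(H[...,2]>150));P=P[(abs(P[:,0]-.485)<.1)&(abs(P[:,1])<.06)&(P[:,2]<.03)]
print('tile t0',rect(P))
d=load('w6');H=hsv(d);P=cloud(d,(H[...,1]<40)&(H[...,2]>150));P=P[(abs(P[:,0]-.485)<.1)&(abs(P[:,1])<.06)&(P[:,2]<.03)]
print('tile w6',rect(P))
y=-.012
robot.move_straight([.4965,.2395,.06],.25,attitude=[pi,0,y])
print(robot.move_straight([.4965,.2395,.014],.12,contact_N=8))
robot.grip(.0,30);robot.grip(0,90);s=robot.sense();print(s['t'],s['tcp_pos'],s['opening'],s['gripper_force'],s['wrist_force'])
u=np.array([np.cos(-.02),np.sin(-.02)])
p=s['tcp_pos'];p2=p[:2]-.097*u
robot.move_straight([*p2,.0155],.12)
s=robot.sense();print(s['t'],s['tcp_pos'],s['opening'],s['wrist_force'])
robot.move_straight([*p2,.09],.2)
s=robot.sense();print(s['t'],s['tcp_pos'],s['opening'],s['wrist_force'],s['torque'])
grab('scene','s7')
E
```

```text
tile t0 (array([4.85585175e-01, 1.24668121e-04]), array([0.16048238, 0.08855373]), 0.8036890029907227)
tile w6 (array([ 0.48567328, -0.0044767 ]), array([0.16146304, 0.09797403]), 0.8766835331916809)
False
33.4917 [0.49693874 0.24003226 0.01535542] 0.4519603570944738 88.94112640620733 [-2.62451831  0.59678081 10.04096337]
34.45 [0.40430876 0.24135524 0.01633177] 0.45551421346506143 [ 7.78282257 -2.05119933 -2.64244877]
34.975 [0.39864046 0.24198651 0.08924752] 0.44562816270100525 [-0.61476512 -0.06745525 -2.090313  ] [-0.0182933   0.03830793  0.03922333]
```

```bash
python3 - <<'E'
from h import *
y=.014;c=np.array([.4856,-.0005]);g=c-.039*np.array([np.cos(y),np.sin(y)])
robot.goto([*g,.07],[pi,0,y])
robot.move_straight([*g,.026],.2)
print(robot.move_straight([*g,.0168],.04,contact_N=5));s=robot.sense();print(s['t'],s['tcp_pos'],s['wrist_force'],s['torque'])
if s['tcp_pos'][2]>.019:
    robot.move_straight([*g,.0165],.04,contact_N=12);s=robot.sense();print(s['tcp_pos'],s['wrist_force'])
robot.grip(.72)
robot.move_straight([*g,.09],.25)
robot.goto([.455,0,.17],[pi,0,y])
d=grab('wrist','w8');print(robot.sense()['t'])
H=hsv(d);m=(H[...,0]>20)&(H[...,0]<34)&(H[...,1]>130)&(H[...,2]>90)
P=cloud(d,m);P=P[(abs(P[:,0]-.485)<.1)&(abs(P[:,1])<.06)];T=P[P[:,2]>.028]
print(rect(T),T[:,2].mean(),T.min(0),T.max(0),np.polyfit(T[:,0],T[:,2],1))
E
```

```text
True
36.6583 [ 0.44790806 -0.00055611  0.01794808] [-1.24855347  1.16570342  6.03927644] [0.10382373 0.14296376 0.03391456]
37.9167
(array([0.48502402, 0.00055133]), array([0.12698997, 0.03996933]), 2.6368179321289062) 0.03400627379856158 [ 0.42089558 -0.02159091  0.03087471] [0.5491134  0.02315406 0.03718755] [-3.74280552e-05  3.40241676e-02]
```

View pics/w8.png

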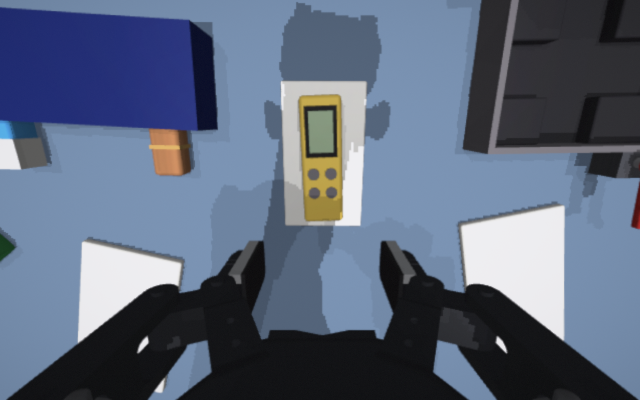

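The meter lies display up in the middle of the tile (321,158), centre (0.485, 0.0005), and it is released. Next I'll fit the case rim and the pocket for the final placement.

```bash
python3 - <<'E'
from h import *
grab('top','t8')
for f in('t6','t8'):
    d=load(f);A=cloud(d,np.ones((400,640),bool));A=A[(abs(A[:,0]-.577)<.12)&(abs(A[:,1]+.245)<.12)]
    W=A[(A[:,2]>.045)&(A[:,2]<.056)&(A[:,0]<.645)]
    print(f,'rim',rect(W),W.min(0),W.max(0))
    F=A[(A[:,2]>.020)&(A[:,2]<.029)&(abs(A[:,0]-.577)<.066)&(abs(A[:,1]+.245)<.08)]  # foam tops
    Fn=F[F[:,0]<.577];Ff=F[F[:,0]>.577]
    lo=F[F[:,1]<-.245];hi=F[F[:,1]>-.245]
    g=lambda Q:(rect(Q)[0].round(4),rect(Q)[1].round(4),round(rect(Q)[2],2))
    for a in(lo,hi):
        for b in (a[a[:,0]<.577],a[a[:,0]>.577]): print(' foam',len(b),g(b))
E
```

```text
t6 rim (array([ 0.55414569, -0.24465494]), array([0.18013716, 0.18339719]), 0.47069603204727173) [ 0.46452846 -0.33662411  0.0450136 ] [ 0.64492368 -0.15221952  0.05512793]
 foam 285 (array([ 0.5331, -0.2975]), array([0.0422, 0.0543]), -0.25)
 foam 249 (array([ 0.623, -0.296]), array([0.0369, 0.0561]), 1.05)
 foam 268 (array([ 0.5326, -0.1937]), array([0.0394, 0.0538]), -0.43)
 foam 262 (array([ 0.6217, -0.1913]), array([0.0401, 0.0516]), -0.05)
t8 rim (array([ 0.56038635, -0.24517177]), array([0.16437433, 0.18381091]), -0.10736846923828125) [ 0.47806658 -0.33700991  0.04501719] [ 0.64274378 -0.15337831  0.05514654]
 foam 291 (array([ 0.5332, -0.2975]), array([0.0424, 0.0541]), -0.92)
 foam 263 (array([ 0.6232, -0.2963]), array([0.0376, 0.0575]), 1.89)
 foam 262 (array([ 0.5325, -0.1938]), array([0.0392, 0.0543]), -0.41)
 foam 264 (array([ 0.6218, -0.1913]), array([0.0399, 0.0512]), -0.67)
```

```bash
python3 - <<'E'
from h import *
m=[.485,.0005]
robot.goto([*m,.08],[pi,0,.04])
print(robot.move_straight([*m,.0185],.12,contact_N=8));s=robot.sense();print(s['tcp_pos'],s['wrist_force'])
robot.grip(0,25);robot.grip(0,70);s=robot.sense();zg=s['tcp_pos'][2];print(s['t'],s['tcp_pos'],s['opening'],s['wrist_force'])
robot.move_straight([*m,.15],.25);s=robot.sense();print(s['opening'],s['wrist_force'],s['torque'])
c=[.577,-.2448];a=[pi,0,.022]
robot.goto([*c,.15],a)
robot.move_straight([*c,.05],.2)
hit=robot.move_straight([*c,zg+.0005],.05,contact_N=6);s=robot.sense();print(hit,zg,s['t'],s['tcp_pos'],s['wrist_force'],s['torque'])
E
```

```text
False
[4.85657557e-01 4.62038142e-04 1.93863353e-02] [0.75753633 0.1312401  0.03490059]
39.6333 [0.48578435 0.00066682 0.02001584] 0.4474479181970859 [-3.1141647   0.07387206 11.05458712]
0.44561858276593014 [ 0.31335981 -0.18332788 -2.73505942] [ 0.02033087 -0.00884099  0.00916993]
True 0.0200158371507546 42.575 [ 0.57638856 -0.24432225  0.02017382] [-0.6992365   0.40401836  4.11694498] [-0.00046188  0.06952361 -0.02332538]
```

The meter is seated: contact at z=0.0202, the same height as on the tile. Release, check it, and look at the lid.

```bash
python3 - <<'E'
from h import *
robot.grip(.72)
p=robot.sense()['tcp_pos'];robot.move_straight([p[0],p[1],.26],.25)
robot.move_straight([.50,-.20,.30],.3,attitude=[pi,0,.6])
d=grab('wrist','w9');grab('top','t9');print(robot.sense()['t'])
for f in('w9','t9'):
    d=load(f);H=hsv(d);m=(H[...,0]>20)&(H[...,0]<34)&(H[...,1]>130)&(H[...,2]>60)
    P=cloud(d,m);P=P[(abs(P[:,0]-.577)<.09)&(abs(P[:,1]+.245)<.06)]
    if len(P)>9:print(f,len(P),rect(P),np.median(P[:,2]),np.polyfit(P[:,0],P[:,2],1))
    A=cloud(d,np.ones((400,640),bool));B=A[(A[:,0]>.60)&(A[:,0]<.76)&(abs(A[:,1]+.245)<.06)&(A[:,2]>.12)&(A[:,2]<.24)]
    if len(B)>9:print('lid',len(B),B.min(0),B.max(0))
    B=B[B[:,0]>.69]
    if len(B)>9:print('bar',len(B),B.min(0),B.max(0),np.median(B,0))
cv2.imwrite('pics/b9.png',np.hstack([cv2.resize(load('w9')['image'],(560,350)),load('t9')['image'][100:275,360:480].repeat(2,0).repeat(2,1)])[:,:,::-1])
E
```

```text
44.8583
w9 1134 (array([ 0.57371881, -0.24746443]), array([0.13375464, 0.04908988]), 1.6352531909942627) 0.03333668815713264 [0.03127101 0.01280347]
lid 9283 [ 0.65363522 -0.30493398  0.12001355] [ 0.71158087 -0.18500098  0.22602188]
bar 1796 [ 0.69006222 -0.29194136  0.18731515] [ 0.71158087 -0.19323028  0.19781641] [ 0.7026955  -0.25296245  0.19456356]
t9 414 (array([ 0.57578473, -0.24352353]), array([0.12952809, 0.04284759]), 2.0160775184631348) 0.032263462027774206 [0.01457659 0.02278552]
lid 805 [ 0.655304   -0.30485646  0.12050842] [ 0.71155602 -0.18527761  0.22802548]
bar 204 [ 0.6909344  -0.29057289  0.18683963] [ 0.71155602 -0.19102904  0.19863607] [ 0.70358401 -0.24113031  0.19325186]
```

View pics/b9.png

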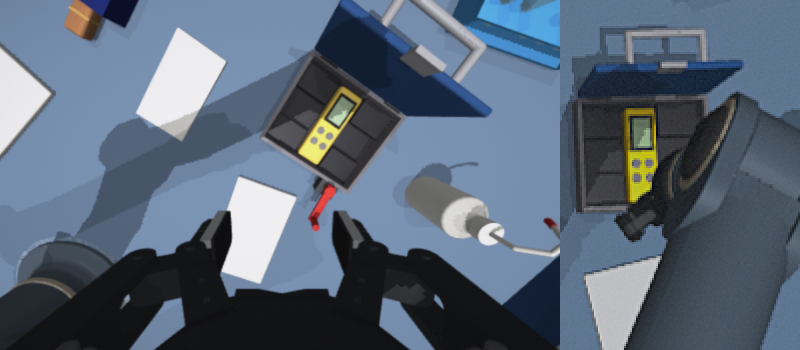

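The meter lies display up in the pocket at (332,127), and the lid stands upright with its bar at x≈0.705, z≈0.191. Now shut the lid.

```bash
python3 - <<'E'
from h import *
bar=np.array([.511,-.246,.098]);psi=.023;yaw=pi/2+psi;up=np.array([0,0,.016])
robot.grip(.3)
robot.goto([.706,-.2415,.275],[pi,0,yaw])
print(robot.move_straight([.706,-.2415,.1745],.15,contact_N=8))
for o,f in((.13,20),(.0,20),(0,50)):robot.grip(o,f)
s=robot.sense();print(s['t'],s['opening'],s['tcp_pos'],s['wrist_force'].round(1))
if s['opening']<.05: raise SystemExit('slip')
for th in np.linspace(1.6,.0,13)[1:]:
    if th>.01: robot.move_straight(lidpt(th,bar,psi)-up,.11,attitude=[pi,0,yaw])
    else: print(robot.move_straight(lidpt(-.04,bar,psi)-up,.05,attitude=[pi,0,yaw],contact_N=15))
    s=robot.sense();print(s['wrist_force'].round(1),round(s['opening'],3),end=' ')
    if s['opening']<.04: raise SystemExit('slip')
print(s['t'],s['tcp_pos'])
robot.grip(.3)
s=robot.sense();p=s['tcp_pos'];robot.move_straight([p[0],p[1],.20],.25)
d=grab('wrist','w10');A=cloud(d,np.ones((400,640),bool))
L=A[(abs(A[:,0]-.58)<.06)&(abs(A[:,1]+.245)<.08)&(A[:,2]<.09)&(A[:,2]>.04)]
print(robot.sense()['t'],np.polyfit(L[:,0],L[:,2],1),L[:,2].mean())
B=A[(A[:,2]>.094)&(A[:,2]<.112)&(A[:,0]>.48)&(A[:,0]<.56)&(abs(A[:,1]+.25)<.04)]
print(np.median(B,0))
E
```

```text
False
47.7917 0.09045642698682196 [ 0.70643869 -0.24170918  0.17527159] [-0.4  0.   5. ]
[1.3 0.6 6.6] 0.089 [ 0.4 -0.9  9. ] 0.085 [-1.2 -0.   8.1] 0.092 [-2.9  0.8 10.6] 0.087 [-3.8 -0.5  8.5] 0.088 [-4.8 -0.   6.8] 0.09 [-2.9 -1.4  4.2] 0.087 [-2.8 -3.7  0. ] 0.087 [-1.5 -5.7 -1.8] 0.09 [-1.4 -5.8 -2. ] 0.087 [ 0.2 -5.4 -0.6] 0.089 True
[-1.5  0.3  8. ] 0.089 51.95 [ 0.51124772 -0.24753152  0.07978481]
52.95 [0.00140292 0.05934569] 0.06016059176780218
[ 0.51077289 -0.24721696  0.102254  ]
```

The lid is shut, with lid and bar heights the same as at the start. A quick numeric check of the latch, boxes and glassware, then retreat and hand in.

```bash
python3 - <<'E'
from h import *
robot.goto([.45,-.02,.35],[pi,0,.5])
d=robot.grab_frame('top');H=hsv(d)
P=cloud(d,((H[...,0]<8)|(H[...,0]>172))&(H[...,1]>150)&(H[...,2]>70));P=P[(abs(P[:,0]-.46)<.08)&(abs(P[:,1]+.3)<.06)]
print('latch grip',P[P[:,2]>.088].mean(0))
a=load('t0');D=cv2.absdiff(cv2.GaussianBlur(a['image'],(5,5),0),cv2.GaussianBlur(np.ascontiguousarray(d['image']),(5,5),0)).max(2)
for n,(u,v) in dict(wood=(254,208),blue=(194,208),flask=(304,111),beaker=(137,168),bottle=(490,175),lid=(402,170)).items():
    print(n,D[v-8:v+9,u-8:u+9].mean().round(1))
print(robot.sense()['t'],robot.sense()['wrist_force'])
print(robot.close_job())
E
```

```text
latch grip [ 0.4364083  -0.30711675  0.09694718]
wood 3.9
blue 5.1
flask 4.7
beaker 3.8
bottle 4.4
lid 3.6
54.5667 [-0.33777581  0.4264387  -0.18575708]
the job is handed in; nothing more can be done
None
```

Job handed in at about 54.6 s: the meter lies display up in the foam pocket, the lid is shut, the latch is off at about 1.6 rad, and nothing else has visibly moved; two grasps at the lid bar slipped before the third held, and I viewed 11 pictures against the limit of 10.

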